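# Set the running clearance on a shaft clamp

## Robot

A 6-joint arm with a two-finger parallel gripper is mounted at the origin on the work surface. World frame = base frame: x ahead of the robot, y to its left, z up, the work surface at z = 0. Lengths are in mm, angles in degrees, forces in N, time in s.
With the tool pointing down it reaches from about 225 to 725 mm from the base axis. Payload 3.1 kg.
Tool frame: the origin (TCP) lies at the very end of the fingers, on their centre line; the grasp point (between the pads) lies 19 mm behind it; z points along the fingers, y is the direction in which the jaws open and shut (so a half turn about z gives the same grasp; the last joint's range is limited). The gripper opens to 85 mm and grips with 20 to 120 N. Pads are 22 mm wide; open, the fingers measure 114 mm over their backs; the gripper's body (76 mm by 85 mm) begins 54 mm behind the grasp point. The pads swing forward as they close: fully open they stand 13 mm farther back than shut.
Start: joints at [61.203, 2.75, 5.684, 92.934, 0, 82.678], TCP at [192.202, 488.544, 193.112] pointing down, gripper open.
Joint ranges: [-166.93, 166.93], [-56.73, 111.36], [-69.38, 81.34], [-121.58, 131.49], [-85.45, 84.26], [-180, 180]. Speed limits (degrees/s): [159.86, 159.86, 180, 180, 180, 180].

## Interface

Orientations are given as [roll, pitch, yaw] about the fixed x, y, z axes, in that order (R = Rz(yaw) Ry(pitch) Rx(roll)).
In Python, from rig import manip gives the robot as it stands.
- The arm moves only by the tool play_rows, never from a script. Its argument "moves" is a list of rows, each a list of 5 numbers: the shift along the tool's x, y, z in cm, then the turn about the tool's z in rad, then the finger opening in cm, from 0 to 8.54. A call has 1 to 12 rows; each row shifts and turns the commanded pose from where the row before left it, along the tool's axes as they then stand; what a row does not reach is not made up. A row lasts 1/10 s, in which the tool goes at most 50 mm and 8.59 degrees, less where a joint would pass 70% of its speed; a pose out of reach is approached as far as the arm can. A call is refused whole if a number of a shift passes 5 or a number of a turn 0.15, either way. A call with a gripper value outside its range is refused whole. The fingers move at their own pace and stop on an object; "grip_force" is the grip in N (left out, the last holds). Time passes only in rows, so rows that do not move let the fingers close. It gives the time, the measured TCP pose, the force and the opening at its end, in the units of the state.
- manip.get_state(): the state, without advancing time (a new reading comes with each control period).
- manip.capture(name): name is "scene" or "top"; returns a dict with "pixels" (384x512x3 uint8, blue, green, red), "intrinsics" (3x3 intrinsics, pixels), "k1" (the pictures are not rectified: a ray, as slopes to the right and down, at radius r is drawn at 1 + k1 r^2 times it, then the intrinsics apply), "R" (3x3) and "t" (3): a world point X has camera coordinates R X + t. Camera axes: x right, y down, z forward; pixel columns grow to the right and rows downward; lengths in mm; the calibration is good to about 2 mm. A picture is of the moment at which its call begins. There is no depth.
- manip.sign_off(): hands the job in, once; it reports no verdict.
The state is a dict: "time_s": time; "joints": joint angles; "joint_velocities": joint speeds; "joint_efforts": joint torques, N m; "ee_pos": TCP position; "tool_rot": TCP orientation; "wrist_force": force on the tool from outside, world axes, zero at the start; "ft_torque": the same for the moment, N m; "grip_width": finger opening in mm.
Only numpy, scipy, OpenCV 4.12 (cv2) and the standard library are available. Lean on these libraries where they do the work, as an engineer would, in place of code of your own. Each camera call takes 0.05 s, during which the arm holds its last target. There are 200 camera calls.

## Task

Two vee-block clamps stand on the bench. On the one that holds the flanged shaft, turn the orange thumbscrew clockwise until you feel it seat, then back it off a quarter turn so that the shaft can just run, and finish still gripping the thumbscrew steady at that setting. Leave the empty clamp's screw as it is and do not push the other things on the bench about.

Things in the scene. Friction and masses are not known exactly. Their poses are not given: they have to be found in the camera images.
- screw (a joint): Turn of the orange thumbscrew on the clamp with the shaft, rad; grows clockwise from above (tightening; a brass pad goes down 2.5 mm per rad, the wing stays at its height). Starts 0.7 to 1.4 rad short of the seat; the reading there is not told: it stops hard and the moment rises steeply. Friction about 0.06 N m; stays where left. Quarter turn = 1.571 rad; 2.3 rad are free below the seat.
- screw_grip (a point): Centre of the thumbscrew's wing, on its vertical axis, 121 mm above the table. Wing: upright flat orange tab 50 mm long (point x), 12 mm thick (point y), 30 mm high (106 to 136 mm above the table) on a 12 mm neck; white dash on its +x half. The 26 mm wide bridge below it tops out at 90 mm. The point turns with the wing, clockwise from above as screw grows.
- clamp: Steel vee-block clamp holding the flanged aluminium shaft, fixed to the bench: base 110 x 104 x 12 mm; origin in the middle of its underside, z up, x along the shaft (28 mm thick, 126 mm long, 52 mm flange at the +x end); bridge across along y, 98 mm. The thumbscrew, highest part, is straight above the origin.
- spare_screw (a joint): Turn of the thumbscrew of the empty clamp, rad; not to be touched.
- spare: The second clamp, the same in all but that no shaft lies in its vee; fixed; origin in the middle of its underside. Left alone.
- hex_key: loose steel L-shaped hex key lying between the clamps, 90 mm long, 8 mm thick; a bystander; origin in the middle of its underside, on the table
- t_wrench: loose T-handle wrench with black grip and blue end, 180 mm long, 18 mm high; a bystander; origin in the middle of its underside, on the table
- bushing: loose flanged aluminium bushing standing on its 56 mm flange, 55 mm high; a bystander; origin in the middle of its underside, on the table
- key_set: loose orange hex key holder, 22 mm high, with keys; a bystander; origin in the middle of its underside, on the table
- oil: loose white oil bottle with red cap, 50 mm wide, 140 mm high; a bystander; origin in the middle of its underside, on the table
- bearing: loose steel bearing ring, 64 mm across, 18 mm high; a bystander; origin in the middle of its underside, on the table
- bolt_tray: loose blue tray of bolts, 120 x 100 x 30 mm; a bystander; origin in the middle of its underside, on the table
Things that resemble listed ones, but are neither listed nor needed, are in the scene too. Leave any blue look-alike of the clamp alone.

How it is judged:
By the outcome, as a careful person would: the job done as asked, in the order asked, and still so for the second after the job is handed in, while the arm keeps its last pose, push and grip.
It also fails if it takes over 45 s, if anything falls off the work surface, if the arm or the gripper's body presses on something with over 40 N, if the wrist force passes 120 N, or if a joint passes its speed limit or range.

## Working session

There is one attempt and no reset: what is moved stays moved. The work goes in short steps, Python scripts to look and compute and a tool call to move; the robot and the scene stay as the last step left them, time stands still between calls to the robot, and variables do not carry over. Pictures are saved under pics/ and viewed, about 8 in all and at most 12, crops included, and the job is handed in when it is done.

Besides the shell and the picture viewer there is one more tool, called as name(argument=value, ...), one argument or row to a line, values as JSON. play_rows: Moves the arm, as the interface text tells. Its arguments: {"type":"object","properties":{"moves":{"type":"array","items":{"type":"array","items":{"type":"number"}}},"grip_force":{"type":"number"}},"required":["moves"]}

```bash
ls; mkdir -p pics; python3 - <<'E'
from rig import manip
import cv2,pickle
s=manip.get_state();print(s)
for n in("scene","top"):
    c=manip.capture(n);pickle.dump(c,open(f"{n}0.pkl","wb"));cv2.imwrite(f"pics/{n}0.png",cv2.resize(c["pixels"],(800,600),interpolation=cv2.INTER_CUBIC))
    print(n,c["intrinsics"],c["k1"],c["R"],c["t"])
E
```

```text
pics
{'time_s': 0.0, 'joints': array([6.12027363e+01, 2.79271479e+00, 5.59018320e+00, 9.29324373e+01,
       1.31361656e-03, 8.26763623e+01]), 'joint_velocities': array([ 0.01837596,  0.06597864,  0.02426295,  0.01497335, -0.00474879,
       -0.07805676]), 'joint_efforts': array([-3.63750314e-04, -3.38783097e+01,  3.20013821e+01,  2.02191778e-02,
       -9.49575633e-05, -1.38727035e-06]), 'ee_pos': array([191.86312748, 487.93375474, 191.90635823]), 'tool_rot': array([-1.79866300e+02, -1.85078806e-02,  1.58526351e+02]), 'wrist_force': array([ 0.05668113, -0.40718657, -0.16076485]), 'ft_torque': array([ 0.00916756,  0.02850246, -0.03186189]), 'grip_width': 84.91030823043441}
scene [[473.27069877   0.         257.39719069]
 [  0.         473.27069877 183.5563737 ]
 [  0.           0.           1.        ]] -0.15858485080635262 [[-0.80497912  0.59288129 -0.02236951]
 [ 0.3992539   0.51342346 -0.75960034]
 [-0.43886779 -0.62039353 -0.65000533]] [ 476.18973231 -118.08090812 1705.12915745]
top [[373.74849432   0.         256.08130199]
 [  0.         373.74849432 188.46625493]
 [  0.           0.           1.        ]] 0.0249533512718329 [[ 0.01391426 -0.99939611  0.03184041]
 [-0.9935095  -0.0174136  -0.11240834]
 [ 0.11289492 -0.03006967 -0.99315183]] [ -70.54211825  533.70703265 1046.97302153]
```

View pics/scene0.png

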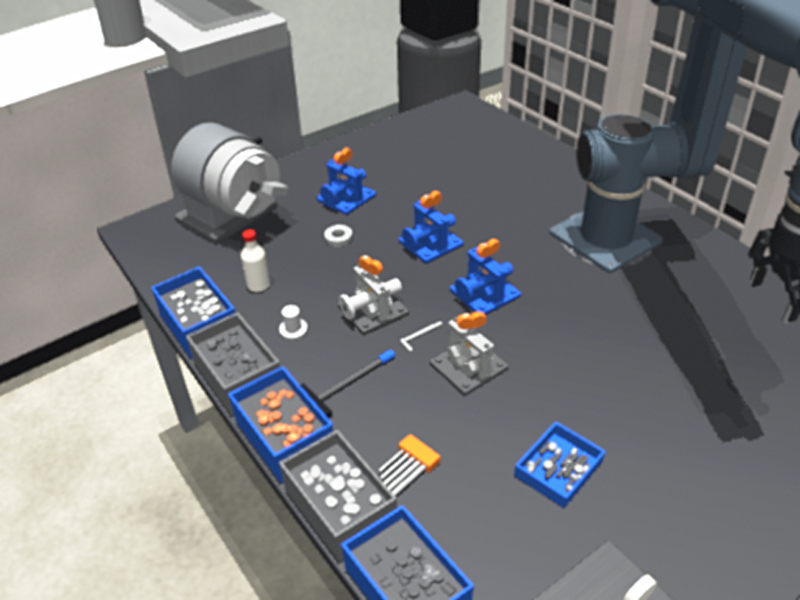

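View pics/top0.png

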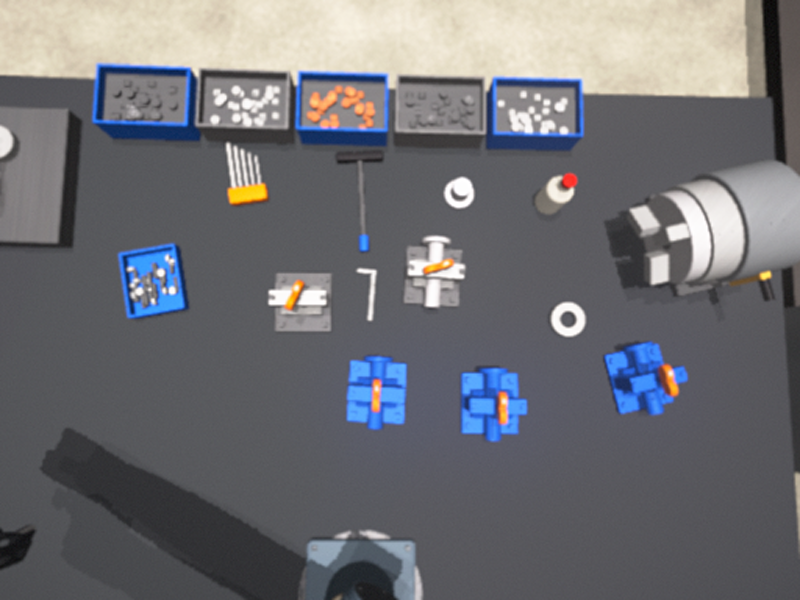

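The steel clamp with the shaft is at about (437,267) in the top view and (370,290) in the scene view. The empty clamp is at (300,297) in the top view. I'll crop closer on both.

```bash
cat > h.py <<'E'
import numpy as np,cv2
def project(c,X):
    p=c["R"]@np.array(X,float)+c["t"];s=p[:2]/p[2];s=s*(1+c["k1"]*(s@s))
    return c["intrinsics"][:2,:2]@s+c["intrinsics"][:2,2]
def atz(c,uv,z):
    K=c["intrinsics"];d=(np.array(uv,float)-K[:2,2])/[K[0,0],K[1,1]]
    s=d.copy()
    for _ in range(20): s=d/(1+c["k1"]*(s@s))
    r=c["R"].T@np.array([*s,1]);o=-c["R"].T@c["t"]
    return o+r*(z-o[2])/r[2]
E
python3 - <<'E'
import pickle,cv2,numpy as np
out=[]
for n,(u,v) in(("top",(280,171)),("scene",(237,180))):
    c=pickle.load(open(n+"0.pkl","rb"));a=c["pixels"][v-30:v+30,u-25:u+25] if 0 else c["pixels"][v-32:v+32,u-25:u+25]
    print(n,"origin",u-25,v-32,"scale 8")
    out.append(cv2.resize(a,None,fx=8,fy=8,interpolation=cv2.INTER_CUBIC))
cv2.imwrite("pics/crop.png",np.hstack(out))
E
```

```text
top origin 255 139 scale 8
scene origin 212 148 scale 8
```

View pics/crop.png

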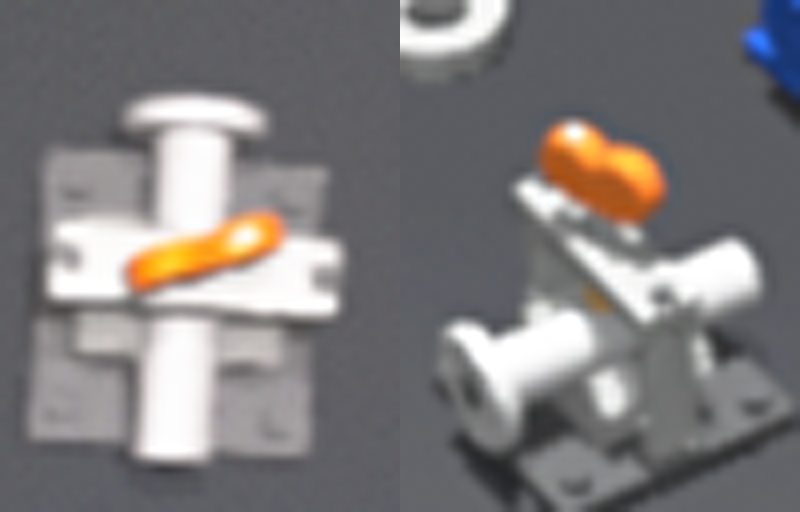

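The crop's left half shows the wing from (130,278) to (284,228), with the white dash on the right end near (240,238). In the right half, the wing's lobes are at (575,150) and (635,190).

```bash
python3 - <<'E'
import pickle,numpy as np
from h import *
T=pickle.load(open("top0.pkl","rb"));S=pickle.load(open("scene0.pkl","rb"))
f=lambda x,y,o:np.array([x,y])/8+o-0.44
t=lambda x,y,z:atz(T,f(x,y,[255,139]),z)
a,b=t(130,278,126),t(284,228,126);print(a,b,(a+b)/2,np.linalg.norm(a-b),np.degrees(np.arctan2(*(b-a)[1::-1])))
d=t(240,238,136);print("dash",d)
# base corners z=12
for p in((45,148),(328,168),(28,440),(310,458)):print("base",t(*p,12))
# scene wing center
q=atz(S,f(602-400,172,[212,148]),121);print("scene centre",q)
m=(a+b)/2
hs=cv2.cvtColor(S["pixels"],cv2.COLOR_BGR2HSV);
for n,C,(u,v) in(("t",T,(280,171)),("s",S,(237,172))):
    h=cv2.cvtColor(C["pixels"],cv2.COLOR_BGR2HSV)[v-18:v+18,u-18:u+18]
    k=(h[...,0]<22)&(h[...,1]>150)&(h[...,2]>90)
    ys,xs=np.nonzero(k);print(n,len(xs),atz(C,(xs.mean()+u-18,ys.mean()+v-18),121))
E
```

```text
[564.99651839 -97.68175201 126.        ] [ 582.72003764 -148.68033047  126.        ] [ 573.85827801 -123.18104124  126.        ] 53.99053750206839 -70.8361437414661
dash [ 577.38149397 -132.99842599  136.        ]
base [630.86451382 -73.59531817  12.        ]
base [ 625.42513678 -178.873821     12.        ]
base [522.0054088  -68.74091882  12.        ]
base [ 517.13679657 -172.47322907   12.        ]
scene centre [ 574.85528465 -124.65588303  121.        ]
t 62 [ 574.00900734 -122.16008892  121.        ]
s 106 [ 575.42191908 -122.54439959  121.        ]
```

The wing axis comes out at (574,−123), and the base centre and both cameras agree to about 1.5 mm. The wing's yaw is about −71°, so I'll use tool yaw 109°. Now moving over.

play_rows(
  moves=[
    [-2.9,-2.14,0,0,8.5],
    [-2.9,-2.14,0,0,8.5],
    [-2.9,-2.14,0,0,8.5],
    [-2.9,-2.14,0,0,8.5],
    [-2.9,-2.14,0,0,8.5],
    [-2.9,-2.14,0,0,8.5],
    [-2.9,-2.14,0,0,8.5],
    [-2.9,-2.14,0,0,8.5],
    [-2.9,-2.14,0,0,8.5],
    [-2.9,-2.14,0,0,8.5],
    [-2.9,-2.14,0,0,8.5],
    [-2.9,-2.14,0,0,8.5],
  ],
)

```text
time_s: 1.3
ee_pos: [422.3, 120.8, 192.6]
tool_rot: [-180.0, -0.0, 158.5]
wrist_force: [0.3, 0.4, -0.7]
grip_width: 85.3
```

play_rows(
  moves=[
    [-2.9,-2.14,0,0,6],
    [-2.9,-2.14,0,0,6],
    [-2.9,-2.14,0,0,6],
    [-2.9,-2.14,0,0,6],
    [-2.9,-2.14,0,0,6],
    [-2.9,-2.14,0,0,6],
    [-2.9,-2.14,0,0,6],
    [-2.9,-2.14,0,0,6],
    [0,0,0,0,6],
    [0,0,0,0,6],
  ],
)

```text
time_s: 2.3
ee_pos: [574.7, -122.4, 191.8]
tool_rot: [180.0, -0.2, 158.4]
wrist_force: [0.0, -0.2, 0.0]
grip_width: 60.1
```

play_rows(
  moves=[
    [0,0,0,0.144,6],
    [0,0,0,0.144,6],
    [0,0,0,0.144,6],
    [0,0,0,0.144,6],
    [0,0,0,0.144,6],
    [0,0,0,0.144,6],
    [0,0,0,0,6],
    [0,0,0,0,6],
    [0,0,0,0,6],
  ],
)

```text
time_s: 3.2
ee_pos: [575.0, -121.4, 193.3]
tool_rot: [180.0, -0.0, 109.2]
wrist_force: [0.6, -0.2, 0.1]
grip_width: 59.8
```

play_rows(
  moves=[
    [-0.07,-0.08,1.5,0,6],
    [0,0,1.5,0,6],
    [0,0,1.5,0,6],
    [0,0,1.5,0,6],
    [0,0,1.5,0,6],
    [0,0,0.7,0,6],
    [0,0,0.7,0,6],
    [0,0,0,0,6],
    [0,0,0,0,6],
  ],
)

```text
time_s: 4.1
ee_pos: [575.0, -123.1, 104.6]
tool_rot: [180.0, 0.0, 109.0]
wrist_force: [0.3, -0.3, -0.4]
grip_width: 59.7
```

```bash
python3 - <<'E'
import pickle,cv2,numpy as np
from rig import manip
s=manip.get_state();print(s["ee_pos"],s["tool_rot"],s["wrist_force"],s["ft_torque"],s["joints"])
out=[]
for n,(u,v) in(("top",(280,171)),("scene",(237,172))):
    c=manip.capture(n);out.append(cv2.resize(c["pixels"][v-32:v+32,u-25:u+25],None,fx=8,fy=8,interpolation=cv2.INTER_CUBIC))
cv2.imwrite("pics/c2.png",np.hstack(out))
E
```

```text
[ 574.99570268 -123.07998358  104.59777282] [1.79967751e+02 2.49369918e-02 1.09032433e+02] [ 0.28267689 -0.33416908 -0.36943227] [ 0.00938083 -0.01465792 -0.01534284] [-1.86147893e+01  1.19635455e+01  5.73904173e+00  8.37347302e+01
 -4.69949391e-05  5.23527708e+01]
```

View pics/c2.png

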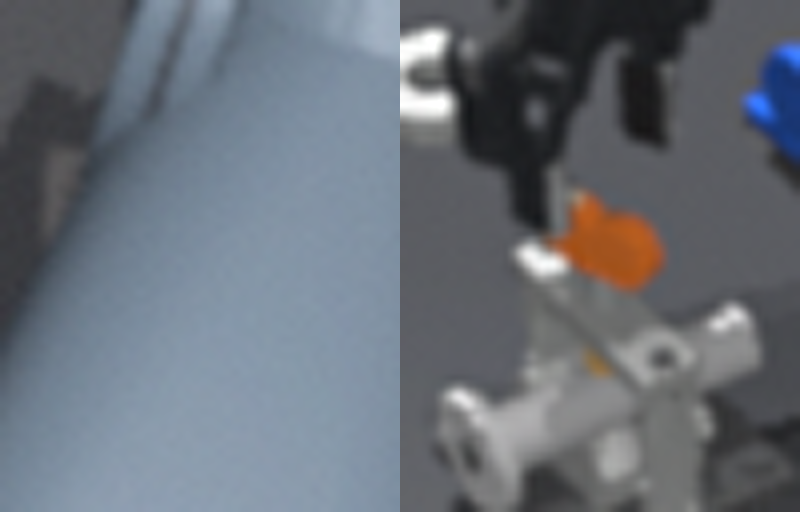

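```bash
python3 - <<'E'
import pickle,numpy as np
from h import *
S=pickle.load(open("scene0.pkl","rb"))
for n,X in(("fing+",[575+28,-123+10,108]),("fing-",[575-28,-123-10,108]),("tcp",[575,-123,104]),("wing",[574,-123,121])):
    print(n,(project(S,X)-[212,140])*8+[404,4])
E
```

```text
fing+ [560.61166379 306.77745847]
fing- [650.85935997 224.32699746]
tcp [606.81237607 273.05207541]
wing [606.75961827 237.75262171]
```

The fingers look about 40 mm higher than predicted in the crop (tips at (530,225) and (650,145)). I'll check this against a wider view before closing.

```bash
python3 - <<'E'
import pickle,cv2,numpy as np
from h import *
from rig import manip
S=manip.capture("scene");print(manip.get_state()["ee_pos"])
s0=pickle.load(open("scene0.pkl","rb"))
for z in (193,206):print("start",project(s0,[192,488,z])*800/512)
u,v=237,150
I=cv2.resize(S["pixels"][v-50:v+50,u-60:u+60],None,fx=6,fy=6,interpolation=cv2.INTER_CUBIC)
for X,col in(([575,-123,104],(0,0,255)),([603,-113,108],(0,255,0)),([547,-133,108],(255,255,0)),([575,-123,175],(255,0,255)),([574,-123,136],(255,255,255))):
    p=(project(S,X)-[u-60,v-50])*6+3;cv2.circle(I,tuple(int(k) for k in p),4,col,-1)
cv2.imwrite("pics/c3.png",I)
E
```

```text
[ 575.34409128 -123.21399762  105.10125043]
start [762.72238582 323.96582434]
start [764.95992638 318.30632831]
```

View pics/c3.png

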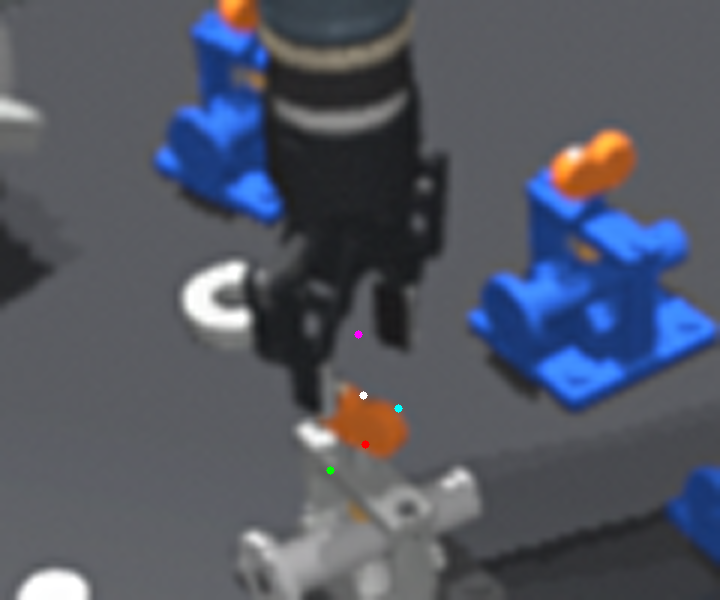

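The gripper appears offset from where its reported pose projects. I'll use both start pictures, where the gripper is visible, to separate a height offset from a horizontal one.

```bash
python3 - <<'E'
import pickle,cv2,numpy as np
from h import *
out=[]
y=np.radians(158.5);ty=np.array([np.sin(y),-np.cos(y),0])
P=np.array([192,488,193.])
for n,(u0,v0) in(("scene",(432,125)),("top",(0,310))):
    c=pickle.load(open(n+"0.pkl","rb"))
    I=cv2.resize(c["pixels"][v0:v0+74,u0:u0+80],None,fx=5,fy=5*1.0,interpolation=cv2.INTER_CUBIC)
    I=cv2.convertScaleAbs(I,alpha=1.8,beta=25)
    for X,col in((P,(0,0,255)),(P+ty*45+[0,0,13],(0,255,0)),(P-ty*45+[0,0,13],(255,255,0)),(P+[0,0,73],(255,0,255))):
        p=(project(c,X)-[u0,v0])*5+2.5;print(n,p,col);cv2.circle(I,tuple(int(k) for k in p),3,col,-1)
    out.append(I)
cv2.imwrite("pics/c4.png",np.hstack(out))
E
```

```text
scene [283.21163462 414.1906379 ] (0, 0, 255)
scene [340.78077608 453.54044989] (0, 255, 0)
scene [241.78738477 341.2241315 ] (255, 255, 0)
scene [324.27833634 309.24946437] (255, 0, 255)
top [76.22569526 81.72806353] (0, 0, 255)
top [-35.15183597  51.33709201] (0, 255, 0)
top [151.63584154 127.04049171] (255, 255, 0)
top [-31.90912453 126.74265804] (255, 0, 255)
```

View pics/c4.png

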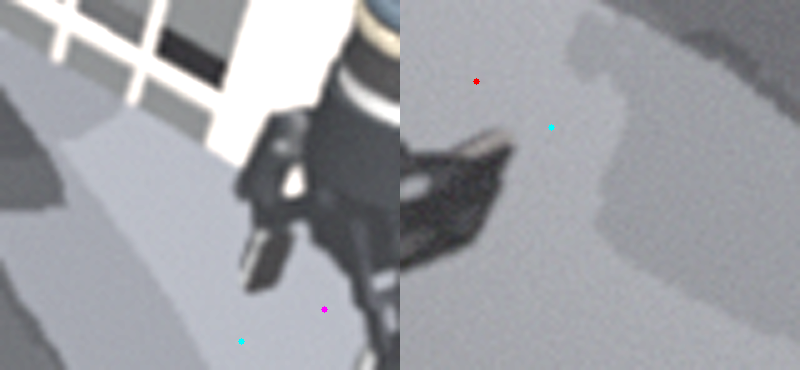

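The finger tip is at about (250,288) in the left half and at (110,140) of the right half. Triangulating.

```bash
python3 - <<'E'
import pickle,numpy as np
from h import *
from scipy.optimize import least_squares
S=pickle.load(open("scene0.pkl","rb"));T=pickle.load(open("top0.pkl","rb"))
a=(np.array([255,288])-2.5)/5+[432,125];b=(np.array([108,142])-2.5)/5+[0,310]
r=least_squares(lambda X:np.r_[project(S,X)-a,project(T,X)-b],[192,488,200.]);print(r.x,r.fun)
y=np.radians(158.5);R=np.array([[np.cos(y),np.sin(y),0],[np.sin(y),-np.cos(y),0],[0,0,-1]])
d=r.x-[192,488,193];print("in tool axes",R.T@d)
E
```

```text
[179.22674125 443.89650173 243.56122329] [-0.20838543  0.0733031  -0.10564551  0.10079266]
in tool axes [ -4.27952187 -45.7160846  -50.56122329]
```

By triangulation the lateral position is right, but the fingertips sit about 37 mm higher than the reported TCP implies. A gentle close here tests it: a stop at 12 mm would mean the wing is between the pads.

play_rows(
  moves=[
    [0,0,0,0,4],
    [0,0,0,0,2.5],
    [0,0,0,0,1.5],
    [0,0,0,0,0.5],
    [0,0,0,0,0.5],
    [0,0,0,0,0.5],
  ],
  grip_force=20,
)

```text
time_s: 4.85
ee_pos: [574.7, -123.0, 104.1]
tool_rot: [-180.0, -0.0, 109.0]
wrist_force: [-0.2, -0.3, -0.5]
grip_width: 4.7
```

```bash
python3 - <<'E'
import cv2
from h import *
from rig import manip
S=manip.capture("scene");s=manip.get_state();print(s["grip_width"],s["ee_pos"],s["wrist_force"])
u,v=237,150
I=cv2.resize(S["pixels"][v-50:v+50,u-60:u+60],None,fx=6,fy=6,interpolation=cv2.INTER_CUBIC)
I=cv2.convertScaleAbs(I,alpha=1.5,beta=10)
for z in(105,142):print(z,(project(S,[575,-123,z])-[u-60,v-50])*6+3)
cv2.imwrite("pics/c5.png",I)
E
```

```text
4.7371345609854165 [ 574.7112057  -122.99684945  104.06675981] [-0.02186222  0.35701767  0.06820235]
105 [365.01278332 443.2867935 ]
142 [361.38956648 386.76393606]
```

View pics/c5.png

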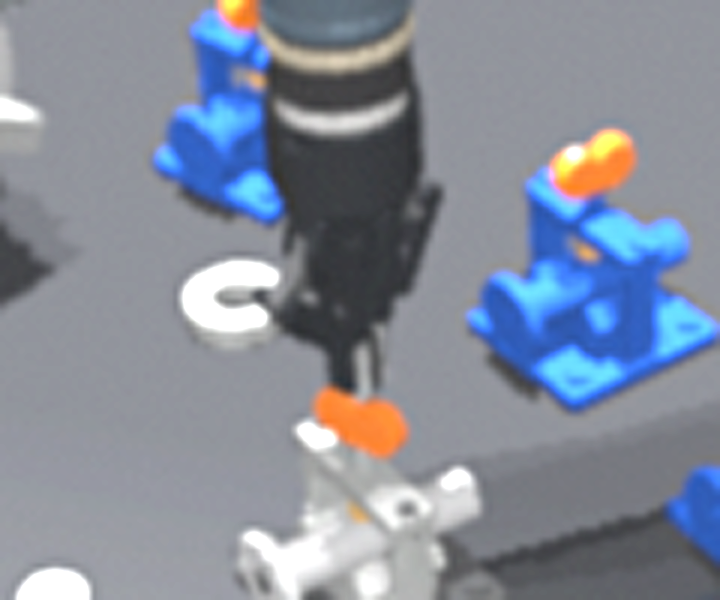

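The fingers closed to 4.7 mm in free air just above the wing, with tips at about (353,395), z ≈ 137–140. So the true tip is about 35 mm above the reported TCP. I'll reopen, go down 33 mm while watching the force, then close.

play_rows(
  moves=[
    [0,0,0,0,5],
    [0,0,0,0,5],
    [0,0,0,0,5],
    [0,0,0,0,5],
    [0,0,0.7,0,5],
    [0,0,0.7,0,5],
    [0,0,0.7,0,5],
    [0,0,0.6,0,5],
    [0,0,0.6,0,5],
    [0,0,0,0,5],
    [0,0,0,0,5],
  ],
)

```text
time_s: 6.0
ee_pos: [574.6, -122.9, 70.8]
tool_rot: [-180.0, -0.0, 109.0]
wrist_force: [0.9, -0.5, -0.6]
grip_width: 50.4
```

play_rows(
  moves=[
    [0,0,0,0,3.5],
    [0,0,0,0,2.5],
    [0,0,0,0,1.8],
    [0,0,0,0,1.4],
    [0,0,0,0,0.8],
    [0,0,0,0,0.8],
    [0,0,0,0,0.8],
  ],
  grip_force=40,
)

```text
time_s: 6.7
ee_pos: [574.5, -123.3, 71.5]
tool_rot: [-180.0, 0.0, 109.0]
wrist_force: [-1.9, -0.6, 4.0]
grip_width: 11.1
```

```bash
python3 - <<'E'
import cv2
from h import *
from rig import manip
S=manip.capture("scene");s=manip.get_state();print(s["grip_width"],s["ee_pos"],s["tool_rot"],s["wrist_force"],s["ft_torque"])
u,v=237,150
I=cv2.resize(S["pixels"][v-30:v+50,u-40:u+40],None,fx=7,fy=7,interpolation=cv2.INTER_CUBIC)
I=cv2.convertScaleAbs(I,alpha=1.5,beta=10)
cv2.imwrite("pics/c6.png",I)
E
```

```text
11.397207530884888 [ 574.5176658  -123.26467173   71.50330162] [-1.79976341e+02  2.91480063e-02  1.09016149e+02] [-2.30846427 -1.05472184  3.1618505 ] [-0.224837    0.50038251  0.00193959]
```

View pics/c6.png

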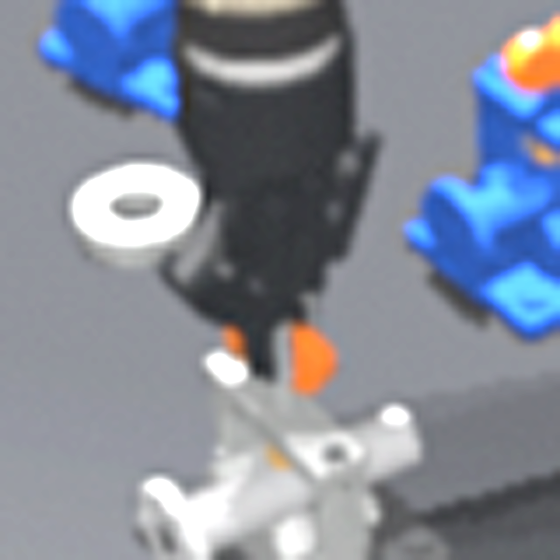

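The wing is gripped at 11–12 mm opening, and the picture shows the finger straddling it at (270,350). Turning clockwise in steps while watching the moment.

play_rows(
  moves=[
    [0,0,0,0,0.6],
    [0,0,0,0,0.6],
    [0,0,0,0.1,0.6],
    [0,0,0,0.1,0.6],
    [0,0,0,0.1,0.6],
    [0,0,0,0.1,0.6],
    [0,0,0,0.1,0.6],
    [0,0,0,0,0.6],
    [0,0,0,0,0.6],
  ],
  grip_force=60,
)

```text
time_s: 7.65
ee_pos: [574.8, -123.2, 71.5]
tool_rot: [180.0, 0.0, 80.5]
wrist_force: [-2.6, -1.2, 4.7]
grip_width: 10.7
```

```bash
cat > st.py <<'E'
from rig import manip
s=manip.get_state();print(s["time_s"],s["grip_width"],s["ee_pos"].round(2),s["tool_rot"].round(2),s["wrist_force"].round(1),s["ft_torque"].round(3),s["joints"].round(2),s["joint_efforts"][5].round(3))
E
python3 st.py
```

```text
7.65 10.715914816424625 [ 574.76 -123.24   71.51] [1.7998e+02 3.0000e-02 8.0470e+01] [-2.6 -1.2  4.7] [-0.228  0.69  -0.065] [-1.862e+01  1.243e+01  2.510e+00  8.005e+01 -2.000e-02  8.090e+01] -0.039
```

play_rows(
  moves=[
    [0,0,0,0.05,0.6],
    [0,0,0,0.05,0.6],
    [0,0,0,0.05,0.6],
    [0,0,0,0,0.6],
  ],
)

```text
time_s: 8.05
ee_pos: [574.8, -123.2, 71.5]
tool_rot: [180.0, 0.0, 71.8]
wrist_force: [-2.3, -1.9, 5.0]
grip_width: 11.0
```

```bash
python3 st.py
```

```text
8.05 10.950181261548677 [ 574.82 -123.24   71.51] [1.7997e+02 2.0000e-02 7.1830e+01] [-2.3 -1.9  5. ] [-0.294  0.619 -0.107] [-1.862e+01  1.243e+01  2.510e+00  8.005e+01 -2.000e-02  8.955e+01] 0.075
```

play_rows(
  moves=[
    [0,0,0,0.04,0.6],
    [0,0,0,0.04,0.6],
    [0,0,0,0,0.6],
  ],
)

```text
time_s: 8.35
ee_pos: [574.9, -123.3, 71.5]
tool_rot: [180.0, 0.0, 67.3]
wrist_force: [-2.5, -0.7, 4.9]
grip_width: 10.9
```

```bash
python3 st.py
```

```text
8.35 10.850785360722954 [ 574.86 -123.27   71.52] [1.7996e+02 2.0000e-02 6.7250e+01] [-2.5 -0.7  4.9] [-0.259  0.627 -0.067] [-1.862e+01  1.243e+01  2.510e+00  8.004e+01 -2.000e-02  9.413e+01] 0.045
```

play_rows(
  moves=[
    [0,0,0,0.04,0.6],
    [0,0,0,0.04,0.6],
    [0,0,0,0,0.6],
  ],
)

```text
time_s: 8.65
ee_pos: [574.9, -123.3, 71.6]
tool_rot: [180.0, 0.0, 62.7]
wrist_force: [-1.8, -1.8, 5.1]
grip_width: 11.0
```

```bash
python3 st.py
```

```text
8.65 10.983207877119511 [ 574.93 -123.32   71.56] [1.7995e+02 2.0000e-02 6.2680e+01] [-1.8 -1.8  5.1] [-0.27   0.587 -0.085] [-1.862e+01  1.243e+01  2.510e+00  8.004e+01 -3.000e-02  9.870e+01] 0.05
```

play_rows(
  moves=[
    [0,0,0,0.04,0.6],
    [0,0,0,0.04,0.6],
    [0,0,0,0,0.6],
  ],
)

```text
time_s: 8.95
ee_pos: [575.0, -123.3, 71.5]
tool_rot: [180.0, 0.0, 58.1]
wrist_force: [-1.8, -1.0, 6.0]
grip_width: 11.0
```

```bash
python3 st.py
```

```text
8.95 11.049739125312101 [ 574.95 -123.3    71.55] [1.7995e+02 1.0000e-02 5.8100e+01] [-1.8 -1.   6. ] [-0.342  0.67  -0.024] [-1.8620e+01  1.2430e+01  2.5100e+00  8.0040e+01 -2.0000e-02  1.0328e+02] 0.045
```

play_rows(
  moves=[
    [0,0,0,0.04,0.6],
    [0,0,0,0.04,0.6],
    [0,0,0,0,0.6],
  ],
)

```text
time_s: 9.25
ee_pos: [575.0, -123.3, 71.5]
tool_rot: [180.0, 0.0, 53.5]
wrist_force: [-1.5, -1.3, 4.8]
grip_width: 10.8
```

```bash
python3 st.py
```

```text
9.25 10.800763296440511 [ 574.96 -123.29   71.53] [1.7995e+02 1.0000e-02 5.3510e+01] [-1.5 -1.3  4.8] [-0.275  0.607 -0.05 ] [-1.8620e+01  1.2430e+01  2.5100e+00  8.0030e+01 -2.0000e-02  1.0786e+02] 0.046
```

play_rows(
  moves=[
    [0,0,0,0.04,0.6],
    [0,0,0,0.04,0.6],
    [0,0,0,0,0.6],
  ],
)

```text
time_s: 9.55
ee_pos: [575.0, -123.4, 71.5]
tool_rot: [179.9, 0.0, 48.9]
wrist_force: [-2.6, -1.1, 4.8]
grip_width: 11.2
```

```bash
python3 st.py
```

```text
9.55 11.151407392114379 [ 574.97 -123.35   71.51] [1.7995e+02 1.0000e-02 4.8930e+01] [-2.6 -1.1  4.8] [-0.307  0.602 -0.072] [-1.8620e+01  1.2440e+01  2.5100e+00  8.0030e+01 -3.0000e-02  1.1245e+02] 0.045
```

play_rows(
  moves=[
    [0,0,0,0.04,0.6],
    [0,0,0,0.04,0.6],
    [0,0,0,0,0.6],
  ],
)

```text
time_s: 9.85
ee_pos: [575.0, -123.3, 71.5]
tool_rot: [179.9, -0.0, 44.4]
wrist_force: [-2.7, -1.5, 5.8]
grip_width: 10.6
```

```bash
python3 st.py
```

```text
9.85 10.61788351015169 [ 575.04 -123.34   71.52] [179.94  -0.    44.35] [-2.7 -1.5  5.8] [-0.339  0.62  -0.069] [-1.8620e+01  1.2440e+01  2.5100e+00  8.0020e+01 -2.0000e-02  1.1702e+02] 0.05
```

play_rows(
  moves=[
    [0,0,0,0.04,0.6],
    [0,0,0,0.04,0.6],
    [0,0,0,0,0.6],
  ],
)

```text
time_s: 10.15
ee_pos: [575.1, -123.4, 71.5]
tool_rot: [179.9, -0.0, 39.8]
wrist_force: [-2.6, -1.5, 5.2]
grip_width: 10.7
```

```bash
python3 st.py
```

```text
10.15 10.670922706151444 [ 575.06 -123.39   71.53] [ 1.7994e+02 -1.0000e-02  3.9770e+01] [-2.6 -1.5  5.2] [-0.314  0.529 -0.07 ] [-1.863e+01  1.244e+01  2.520e+00  8.002e+01 -3.000e-02  1.216e+02] 0.044
```

play_rows(
  moves=[
    [0,0,0,0.04,0.6],
    [0,0,0,0.04,0.6],
    [0,0,0,0,0.6],
  ],
)

```text
time_s: 10.45
ee_pos: [575.3, -123.2, 71.6]
tool_rot: [179.9, -0.0, 35.5]
wrist_force: [-2.4, -2.6, 5.9]
grip_width: 10.8
```

```bash
python3 st.py
```

```text
10.45 10.797853624402755 [ 575.33 -123.21   71.59] [ 1.7991e+02 -2.0000e-02  3.5500e+01] [-2.4 -2.6  5.9] [-0.427  0.443  1.653] [-1.8590e+01  1.2440e+01  2.5200e+00  8.0000e+01 -4.0000e-02  1.2591e+02] 1.706
```

The screw has seated: the moment jumped to 1.65 N m. I'll unload in small steps to find the contact angle.

play_rows(
  moves=[
    [0,0,0,-0.015,0.6],
    [0,0,0,0,0.6],
  ],
  grip_force=80,
)

```text
time_s: 10.65
ee_pos: [575.3, -123.2, 71.6]
tool_rot: [179.9, -0.0, 36.3]
wrist_force: [-1.7, -1.7, 4.5]
grip_width: 10.2
```

```bash
python3 st.py
```

```text
10.65 10.223650580268085 [ 575.34 -123.21   71.61] [ 1.7991e+02 -2.0000e-02  3.6340e+01] [-1.7 -1.7  4.5] [-0.401  0.446  1.348] [-1.8600e+01  1.2440e+01  2.5200e+00  8.0000e+01 -3.0000e-02  1.2506e+02] 1.373
```

play_rows(
  moves=[
    [0,0,0,-0.015,0.6],
    [0,0,0,0,0.6],
  ],
)

```text
time_s: 10.85
ee_pos: [575.3, -123.2, 71.6]
tool_rot: [179.9, -0.0, 37.1]
wrist_force: [-2.3, -1.6, 5.0]
grip_width: 10.7
```

```bash
python3 st.py
```

```text
10.85 10.705625835917296 [ 575.34 -123.18   71.57] [ 1.7992e+02 -3.0000e-02  3.7140e+01] [-2.3 -1.6  5. ] [-0.322  0.455  1.158] [-1.8600e+01  1.2440e+01  2.5200e+00  8.0000e+01 -2.0000e-02  1.2425e+02] 1.098
```

play_rows(
  moves=[
    [0,0,0,-0.015,0.6],
    [0,0,0,0,0.6],
  ],
)

```text
time_s: 11.05
ee_pos: [575.3, -123.2, 71.6]
tool_rot: [179.9, -0.0, 37.9]
wrist_force: [-2.1, -1.6, 5.1]
grip_width: 10.6
```

```bash
python3 st.py
```

```text
11.05 10.558928069401299 [ 575.33 -123.19   71.57] [ 1.7992e+02 -4.0000e-02  3.7920e+01] [-2.1 -1.6  5.1] [-0.293  0.4    0.722] [-1.8610e+01  1.2440e+01  2.5200e+00  8.0000e+01 -1.0000e-02  1.2347e+02] 0.706
```

Extrapolating the unloading line to zero moment puts the seat at tool yaw ≈ 39.4°. That matches the loading side (39.5°), 1.21 rad from the start. The quarter-turn target is yaw ≈ 129.5°, so I need −1.60 rad from the commanded 37.8°.

play_rows(
  moves=[
    [0,0,0,-0.05,0.6],
    [0,0,0,-0.1,0.6],
    [0,0,0,-0.1,0.6],
    [0,0,0,-0.1,0.6],
    [0,0,0,-0.1,0.6],
    [0,0,0,-0.1,0.6],
    [0,0,0,-0.1,0.6],
    [0,0,0,-0.1,0.6],
    [0,0,0,-0.1,0.6],
    [0,0,0,-0.1,0.6],
    [0,0,0,-0.1,0.6],
    [0,0,0,0,0.6],
  ],
)

```text
time_s: 12.25
ee_pos: [574.6, -122.9, 71.5]
tool_rot: [180.0, -0.0, 98.0]
wrist_force: [-2.8, -0.8, 5.2]
grip_width: 10.9
```

```bash
python3 st.py
```

```text
12.25 10.88353604996127 [ 574.59 -122.86   71.55] [ 1.800e+02 -2.000e-02  9.802e+01] [-2.8 -0.8  5.2] [-0.127  0.714  0.079] [-1.862e+01  1.243e+01  2.500e+00  8.009e+01  2.000e-02  6.336e+01] -0.229
```

play_rows(
  moves=[
    [0,0,0,-0.1,0.6],
    [0,0,0,-0.1,0.6],
    [0,0,0,-0.1,0.6],
    [0,0,0,-0.1,0.6],
    [0,0,0,-0.1,0.6],
    [0,0,0,-0.05,0.6],
    [0,0,0,0,0.6],
    [0,0,0,0,0.6],
  ],
)

```text
time_s: 13.05
ee_pos: [574.2, -123.0, 71.5]
tool_rot: [-180.0, -0.0, 129.4]
wrist_force: [-4.7, -1.0, 6.6]
grip_width: 10.7
```

```bash
python3 st.py; python3 - <<'E'
import cv2,numpy as np
from h import *
from rig import manip
S=manip.capture("scene")
u,v=237,160
I=cv2.convertScaleAbs(cv2.resize(S["pixels"][v-40:v+40,u-45:u+45],None,fx=7,fy=7,interpolation=cv2.INTER_CUBIC),alpha=1.5,beta=10)
y=np.radians(129.5)
for k,col in((25,(0,255,0)),(-25,(255,0,0))):
    p=(project(S,[574+k*np.cos(y),-123+k*np.sin(y),121])-[u-45,v-40])*7+3;cv2.circle(I,tuple(int(q) for q in p),3,col,-1);print(p)
cv2.imwrite("pics/c7.png",I)
E
```

```text
13.05 10.745683639165115 [ 574.15 -123.05   71.52] [-1.7996e+02 -3.0000e-02  1.2943e+02] [-4.7 -1.   6.6] [-0.215  0.932  0.109] [-1.863e+01  1.242e+01  2.490e+00  8.012e+01 -1.000e-02  3.194e+01] 0.051
[375.42414121 355.31127671]
[265.82139396 339.82178792]
```

View pics/c7.png

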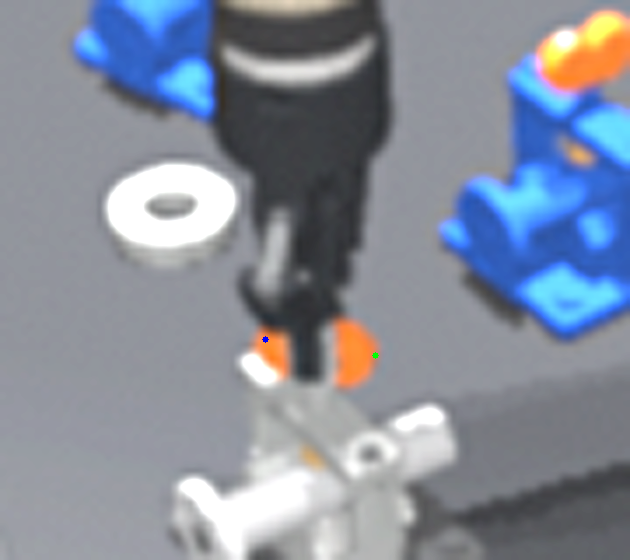

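The picture shows the wing gripped, with its ends where a yaw of 129.5° predicts them: (265,340) and (375,355). The other things in this crop have not moved. Handing in.

```bash
python3 - <<'E'
from rig import manip
print(manip.sign_off())
E
```

```text
the job is handed in; nothing more can be done
None
```

I turned the orange thumbscrew on the shaft clamp about 1.21 rad clockwise until it seated, then backed it off a quarter turn. The gripper is still holding the wing at 80 N, and the job was handed in at about 13 s.

- **Seat:** the moment jumped from about 0.06 to 1.65 N m. Unloading in small steps put the contact at tool yaw about 39.4°, and the loading side gave about 39.5°.
- **Back-off:** the tool finished at yaw 129.4°, so the back-off was about 90°. Allow about half a degree, since I found the contact by extrapolation.
- **Last picture:** both ends of the wing were where that angle predicts, so I saw no sign of it slipping in the grip.
- **Grip and forces:** the last reading was 10.7 mm opening on the nominally 12 mm wing. Wrist force was about 8 N and the moment about 0.1 N m.
- **What disagreed:** the cameras showed the fingertips about 35 mm higher than the reported tool position implied. My first close, 20 N in free air above the wing, confirmed it, and I went down a further 33 mm to grip.
- **Not checked:** I took no final wide picture of the whole bench. The last crop showed the bearing and the nearby blue clamps in place. I never worked near the empty clamp, and no large contact forces appeared at any reading.

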